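# Clamp the re-glued tin in the ratchet clamp and keep it squeezed

## Task

The lid of the little aluminium tin has just been re-glued: take the tin out of the top tray, stand it upright, centred and square on the bed of the ratchet clamp between the rubber pad and the dark steel stop, lid or back towards the pad, and let go of it. Then pump the orange trigger towards the black handle, letting it spring right back between strokes and not shoving the jaw itself, until the pad presses the tin against the stop and the white band of the gauge has just sunk into the blue jaw with green still showing, never driving the red band in, which would crush the tin. Finish while still holding the trigger squeezed and the clamp pressing like that, without letting go, and leave everything else where it is.

Things in the scene. Friction and masses are not known exactly. Their poses are not given: they have to be found in the camera images.
- tin: Lidded rectangular aluminium tin, loose, about 60 g, standing on a long edge: 26 mm thick along its x (lid on the +x side), 50 mm long along y, 42 mm high along z. Origin: centre of its underside. Starts in the big compartment of the top tray, whose walls rise 22 mm above the floor it stands on. Can be taken from above across the 50 mm length.
- clamp: Bench ratchet clamp, fixed. Origin at ledge height; x is the way the jaw closes, z up. In its frame (mm): flat grey base plate x -190 to 120, y -40 to 40, its top at z 12 is the bed on which the tin stands, between the pad's face and the stop at x 85. The toothed steel rod runs back along y = 0 under handle and trigger, up to z 35.
- stop_face (a point): Middle of the face of the stop that looks towards the pad, clamp x 85, y 0, z 34 mm. The stop is a dark steel upright plate, 16 mm thick, 60 mm wide, top 52 mm above the ledge, fixed.
- pad: Black rubber pad, 6 mm thick, 40 mm wide, 34 mm high, carried by the jaw on the gauge's stem. Origin: centre of the face that touches the tin; in the clamp's frame x = -6 mm + jaw - gauge, y 0, z 34 mm.
- jaw_block: Blue jaw block, 20 x 50 x 36 mm, into which the gauge's stem sinks. Origin: centre of its underside, clamp x = -40 mm + jaw, z 14 mm. Not to be shoved.
- paddle: Orange trigger paddle, 12 mm thick (clamp x), 30 mm wide, from 37 to 105 mm above the ledge. Origin: centre of its underside, clamp x = -144 mm + trigger; outer face (away from the handle) at -150 mm + trigger. Outer face to the handle's far face: 50 mm released, 30 mm fully squeezed. Only the paddle moves, the handle does not give.
- handle_top (a point): Centre of the top of the black fixed handle: an upright bar, 14 mm thick (clamp x -114 to -100 mm), 30 mm wide, top 105 mm above the ledge. Its foot is 54 mm wide up to 62 mm; the housing in front of it (clamp x -100 to -65) is 42 mm high.
- jaw (a joint): Travel of the jaw along clamp +x, m, 0 to 0.085; starts between 0 and 0.03. A 4.5 N brake keeps it where it is when the trigger is let go (it may creep back slightly).
- trigger (a joint): Travel of the trigger towards the handle, m: 0 released, 0.020 fully squeezed; straight slide, return spring 4 to 6 N. Going in, a pawl catches the next tooth of the rod (9 mm pitch: the first 0 to 9 mm of a stroke may be idle), then carries the jaw along 1:1; going back it slips over the teeth. Squeezing takes about 9 to 15 N.
- gauge (a joint): How far the pad's stem has been pressed into the jaw, m: 0 free, up to 0.018. Spring of 0.6 N plus 0.3 N per mm. From the jaw towards the pad the stem (18 mm thick) shows 4 mm of white, 8 mm of green, 6 mm of red; the white is gone at 0.004 and the green at 0.012.
- trays: Stack of three translucent trays, 170 (its x) x 280 (its y) mm, 82 mm high, fixed; walls 4 mm. The floor of the top tray is 60 mm above the ledge, the rim 82 mm; the big compartment reaches from y -136 to y 28 mm, two small ones lie beyond. Origin: centre of its underside.
- ball_center (a point): Centre of the yellow hard silicone ball, 40 mm across, in a small compartment of the top tray. Leave alone.
- cap: Orange bottle cap, 30 mm across, 11 mm high, in the top tray. Origin: centre of underside. Leave alone.
- whistle: Clear plastic whistle, about 38 mm long, 20 mm high, in the top tray. Origin under its round chamber. Leave alone.
- spring_grip: Steel spring hand grip with black handles, about 130 x 90 x 22 mm, lying on the ledge. Origin at its coil. Leave alone.
- glue: White glue bottle, 36 mm across, 100 mm high, standing on the ledge. Origin: centre of underside. Leave alone.
- mug: Blue mug, 76 mm across, 90 mm high, on the ledge. Origin: centre of underside. Leave alone.
There are look-alikes about, which are no part of the job. Leave any pink or purple look-alike of the tin alone.

How it is judged:
By the outcome, as a careful person would: the job done as asked, in the order asked, and still so for the second after the job is handed in, while the arm keeps its last pose, push and grip.
It also fails if it takes over 61 s, if anything falls off the work surface, if the arm or the gripper's body presses on something with over 40 N, if the wrist force passes 120 N, or if a joint passes its speed limit or range.

## Robot

A 6-joint arm with a two-finger parallel gripper is mounted at the origin on the work surface. World frame = base frame: x ahead of the robot, y to its left, z up, the work surface at z = 0. Lengths are in m, angles in rad, forces in N, time in s.
With the tool pointing down it reaches from about 0.4 to 0.925 m from the base axis. Payload 12.5 kg.
Tool frame: the origin (TCP) lies at the very end of the fingers, on their centre line; the grasp point (between the pads) lies 19 mm behind it; z points along the fingers, y is the direction in which the jaws open and shut (so a half turn about z gives the same grasp; the last joint's range is limited). The gripper opens to 95 mm and grips with 3 to 60 N. Pads are 20 mm wide; open, the fingers measure 119 mm over their backs; the gripper's body (75 mm by 180 mm) begins 59 mm behind the grasp point.
Start: joints at [-1.268, 0.491, 1.559, -0, 1.092, -0.106], TCP at [0.248, -0.574, 0.215] pointing down, gripper open.
Joint ranges: [-3.1, 3.1], [-0.84, 2.19], [0.05, 2.79], [-1.13, 4.28], [0.06, 2.93], [-2.69, 2.69]. Speed limits (rad/s): [2.22, 2.22, 2.79, 3.14, 3.14, 3.14].

## Interface

Orientations are given as a rotation vector (axis times angle).
In Python, from workcell import * gives the robot as it stands.
- The arm moves only by the tool servo_tool, never from a script. Its argument "commands" is text: rows parted by semicolons, each of 7 numbers parted by spaces: the turn, a rotation vector about the tool's x, y, z in degrees, then the shift along the tool's x, y, z in m, then the opening, from 0 (shut) to 1 (fully open). In form: rx ry rz x y z grip; .... A call has 1 to 10 rows; each row is the pose to reach, as a shift and turn from the pose measured when the call began, along the tool's axes at that moment; what a row does not reach only later rows make up. A row lasts 1/10 s, in which the tool goes at most 50 mm and 8.59 degrees, less where a joint would pass 70% of its speed; a pose out of reach is approached as far as the arm can. A call with a gripper value outside its range is refused whole. The fingers move at their own pace and stop on an object; "grip_force" is the grip in N (left out, the last holds). Time passes only in rows, so rows that repeat a pose let the fingers close. It gives the time, the measured TCP pose, the force and the opening at its end, in the units of the state.
- get_obs(): the state, without advancing time (a new reading comes with each control period).
- get_image(name): name is "side" or "top" or "wrist"; returns (picture, depth): 384x512x3 uint8, blue, green, red; 384x512 float32, m along the optical axis (not along the pixel's ray), 0 where there is no reading.
- camera_info(name): a dict with "vfov" (degrees; the focal length in pixels is half the picture's height over the tangent of half this angle, whatever the lens; pixels are square), "cx", "cy" (the principal point, pixels), "pose" (4x4, takes a point from camera to world coordinates). Camera axes: x right, y down, z forward; pixel columns grow to the right and rows downward; lengths in m; the calibration is good to about 2 mm. A picture is of the moment at which its call begins: read the wrist's pose just before it. camera_info takes no time and is no camera call; for the wrist camera it gives the pose at the moment of the call.
- sign_off(): hands the job in, once; it reports no verdict.
The state is a dict: "clock": time; "joint_pos": joint angles; "joint_vel": joint speeds; "effort": joint torques, N m; "eef_pos": TCP position; "tcp_rot": TCP orientation; "contact_force": force on the tool from outside, world axes, zero at the start; "torque": the same for the moment, N m; "finger_gap": finger opening in m.
Only numpy, scipy, OpenCV 4.12 (cv2) and the standard library are available. Lean on these libraries where they do the work, as an engineer would, in place of code of your own. Each camera call takes 0.05 s, during which the arm holds its last target. There are 200 camera calls.

## Working session

There is one attempt and no reset: what is moved stays moved. The work goes in short steps, Python scripts to look and compute and a tool call to move; the robot and the scene stay as the last step left them, time stands still between calls to the robot, and variables do not carry over. Pictures are saved under pics/ and viewed, about 8 in all and at most 12, crops included, and the job is handed in when it is done.

Besides the shell and the picture viewer there is one more tool, called after "Request:" by a JSON object that holds its "name" and its "arguments". servo_tool: Moves the arm, as the interface text tells. Its arguments: {"type":"object","properties":{"commands":{"type":"string"},"grip_force":{"type":"number"}},"required":["commands"]}

```bash
ls; mkdir -p pics; cat > h.py <<'E'
from workcell import *
import numpy as np, cv2
from scipy.spatial.transform import Rotation as R
def K(n):
    c=camera_info(n); f=192/np.tan(np.radians(c["vfov"])/2); return f,c["cx"],c["cy"],np.array(c["pose"])
def pts(n,d):
    f,cx,cy,P=K(n); v,u=np.mgrid[:384,:512]
    p=np.stack([(u-cx)/f*d,(v-cy)/f*d,d],-1)
    return p@P[:3,:3].T+P[:3,3]
def ray(n,u,v,z):
    f,cx,cy,P=K(n); r=P[:3,:3]@np.array([(u-cx)/f,(v-cy)/f,1]); return P[:3,3]+r*(z-P[2,3])/r[2]
def proj(n,p):
    f,cx,cy,P=K(n); q=P[:3,:3].T@(np.array(p)-P[:3,3]); return q[0]/q[2]*f+cx,q[1]/q[2]*f+cy
E
python3 - <<'E'
from h import *
for n in("top","side"):
    i,d=get_image(n); cv2.imwrite(f"pics/{n}0.png",i); np.savez(f"{n}0.npz",i=i,d=d)
    print(n,camera_info(n))
o=get_obs(); print(o)
E
```

```text
pics
top {'vfov': 43.85943893844614, 'cx': 248.2833744947335, 'cy': 185.29272825779586, 'pose': array([[ 0.01150637, -0.9893966 ,  0.14478247,  0.36367811],
       [-0.99984393, -0.01332529, -0.01159964,  0.02060052],
       [ 0.01340591, -0.1446264 , -0.98939551,  1.66227733],
       [ 0.        ,  0.        ,  0.        ,  1.        ]])}
side {'vfov': 45.736834397112105, 'cx': 257.3549411445464, 'cy': 191.86026859937735, 'pose': array([[-0.96668001, -0.17235235,  0.18927342,  0.33565084],
       [-0.25574926,  0.68215627, -0.685022  ,  0.92959793],
       [-0.0110489 , -0.71060361, -0.70350581,  1.00980605],
       [ 0.        ,  0.        ,  0.        ,  1.        ]])}
{'clock': 0.1, 'joint_pos': array([-1.26760173e+00,  4.91473068e-01,  1.55938710e+00, -2.48441726e-05,
        1.09168578e+00, -1.05608137e-01]), 'joint_vel': array([-0.00013278, -0.00110709,  0.00026503,  0.0012734 , -0.000792  ,
       -0.00059527]), 'effort': array([ 3.26370791e-03, -6.13624477e+01, -2.58607274e+01,  6.93976460e-02,
        4.69725765e-02, -2.12818009e-05]), 'eef_pos': array([ 0.24839158, -0.57329094,  0.21413695]), 'tcp_rot': array([-3.07526266e+00, -6.37509210e-01,  1.82094189e-04]), 'contact_force': array([-0.08336475, -0.22352043,  0.17027221]), 'torque': array([-0.03412689, -0.05170006, -0.01675508]), 'finger_gap': 0.09540332428406145}
```

```bash
python3 -c "
import cv2
a=cv2.imread('pics/top0.png');b=cv2.imread('pics/side0.png')
cv2.imwrite('pics/top0b.png',cv2.resize(a,(800,600),interpolation=cv2.INTER_CUBIC));cv2.imwrite('pics/side0b.png',cv2.resize(b,(800,600),interpolation=cv2.INTER_CUBIC))"
```

```text
(no output)
```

View pics/top0b.png

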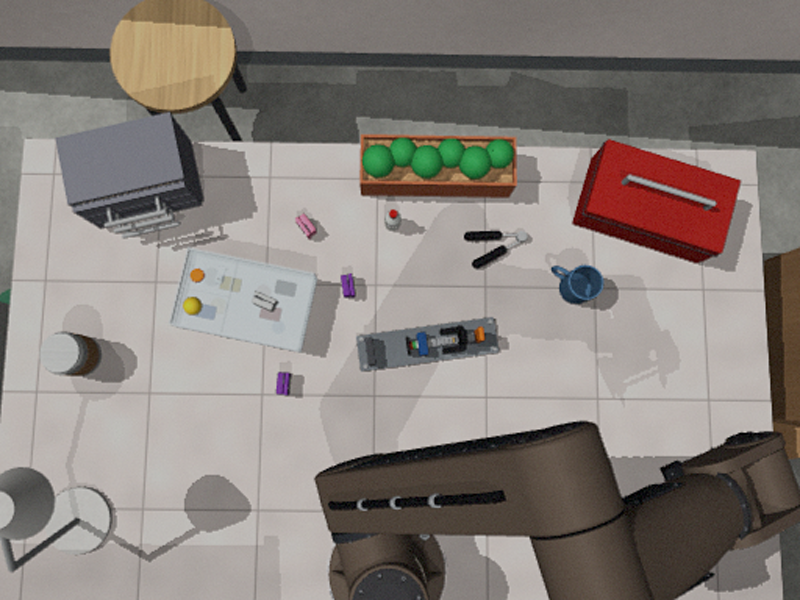

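View pics/side0b.png

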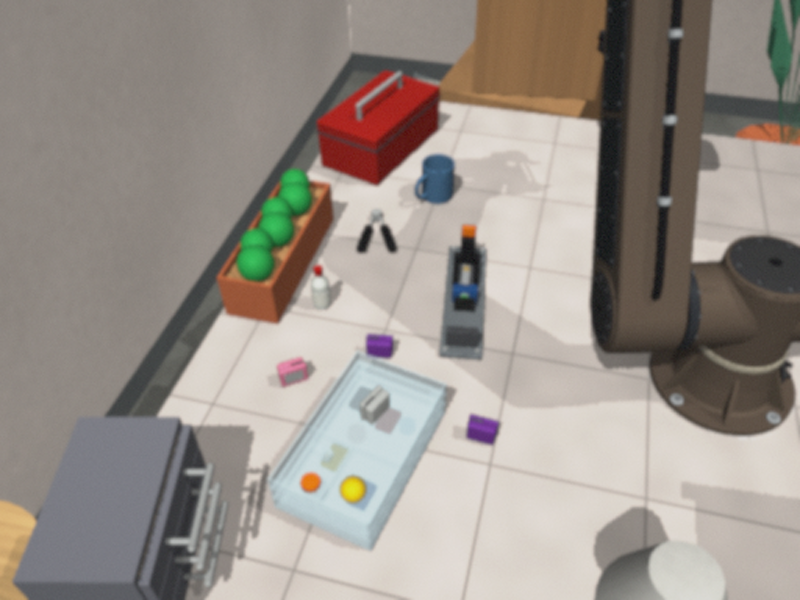

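The top view shows the tin in the tray near (265,300) of the 800-px picture. The clamp spans (360–498, 320–370), with its stop to the left and its orange trigger to the right near (480,335). Next I'll measure both.

```bash
python3 - <<'E'
from h import *
T=np.load("top0.npz"); i,d=T["i"],T["d"]; w=pts("top",d)
print("ledge z",np.median(w[230:260,200:260,2]))
# clamp plate: grey darker than tiles, in box
x0,y0,x1,y1=222,196,326,242
h=cv2.cvtColor(i,cv2.COLOR_BGR2HSV)
z=w[...,2]
m=np.zeros(z.shape,np.uint8); 
g=cv2.cvtColor(i,cv2.COLOR_BGR2GRAY)
print(g[y0:y1:4,x0:x1:6]); print((z[y0:y1:4,x0:x1:6]*1000).astype(int))
sub=(z[y0:y1,x0:x1]>0.006)
m[y0:y1,x0:x1]=sub
c,_=cv2.findContours(m,0,2); c=max(c,key=cv2.contourArea)
r=cv2.minAreaRect(c);print(r); 
for p in cv2.boxPoints(r): print(p,ray("top",p[0],p[1],0.012))
# orange paddle
for n in("top","side"):
    S=np.load(n+"0.npz"); hh=cv2.cvtColor(S["i"],cv2.COLOR_BGR2HSV); W=pts(n,S["d"])
    om=((hh[...,0]<16)&(hh[...,0]>5)&(hh[...,1]>180)&(hh[...,2]>120)).astype(np.uint8)
    k,l,st,ce=cv2.connectedComponentsWithStats(om)
    for j in range(1,k):
        if st[j,4]>8:
            q=W[l==j]; print(n,"orange",st[j],ce[j],np.median(q,0),q.min(0),q.max(0))
# tray / tin
tin=w[180:205,155:185]; mm=(tin[...,2]>0.085)
print("tin pts",mm.sum(),tin[mm].mean(0),tin[mm].min(0),tin[mm].max(0))
q=(tin[mm][:,:2]*1000).astype(np.float32); print(cv2.minAreaRect(q))
E
```

```text
ledge z 0.0020381113729539546
[[186 188 183 153 173 170 175 174 170 175 173 176 173 171 173 169 167 168]
 [187 187 186 148 172 174 172 172 170 172 176 174 171 171 174 170 168 169]
 [184 186 189 140 173 173 173 172 169 171 174 177 174 167 120 107 170 171]
 [186 186 167 138 172 175 171 171 167 127 102 106  55 102 103 104 124 168]
 [183 186 169 140 124 106 108 108  76 108  10  23  10  63  98 102 125 168]
 [185 126  77 107 111 112 112  99  60  87 130 149   7  87  89  68  99 143]
 [184 120  75  67 106 107 113 100  67 105  93  80   9  71  67  68  92 126]
 [185 166  73  66  84 109 114  72  67  65 103  22  29  80  85  91 112 186]
 [182 168 105  70  75 108 112  78 112  79 111 125 120 128 192 186 184 182]
 [172 172 113  51  63 114 110 111 110 177 191 189 187 187 187 185 184 184]
 [172 172 102  91 143 181 175 169 171 171 188 187 186 186 186 187 187 185]
 [171 170 168 156 175 173 174 173 172 176 186 188 186 188 187 187 185 187]]
[[  3   1   2   0   2  -4   0   2   4   2   2   2   2   3   2  10   0   5]
 [  0   0  -4  -1   3   2   1  -3   3   2  -4   2   9  -5   2   3   3   4]
 [ -1  -1  -3   2  
[... 1101 characters left out ...]
[306.71794872 213.46153846] [ 0.50202982 -0.19092114  0.10324905] [ 0.48833392 -0.19790234  0.05376282] [ 0.51527488 -0.18720014  0.11677627]
side orange [297 145   6   7  39] [299.61538462 147.76923077] [ 0.50256792 -0.18542322  0.09813407] [ 0.49053054 -0.19066349  0.08343464] [ 0.51119583 -0.15638685  0.10753062]
side orange [194 304  10  10  81] [198.35802469 308.2962963 ] [0.62254813 0.42290323 0.07163231] [0.33565084 0.40946458 0.06795229] [0.63518812 0.92959793 1.00980605]
tin pts 123 [0.56128515 0.25988349 0.12746478] [0.36367811 0.02060052 0.08553033] [0.58300272 0.28991324 1.66227733]
((478.7016296386719, 148.34828186035156), (342.1607971191406, 33.54931640625), 53.600303649902344)
```

```bash
cat >> h.py <<'E'
def go(p,yaw):
    """print turn/shift row: TCP to world p, tool down, jaw (tool y) direction at yaw deg"""
    o=get_obs(); R0=R.from_rotvec(o["tcp_rot"]); c,s=np.cos(np.radians(yaw)),np.sin(np.radians(yaw))
    R1=R.from_matrix(np.array([[-s,c,0],[c,s,0],[0,0,-1]]).T)
    print("row",np.round((R0.inv()*R1).as_rotvec(degrees=True),1),np.round(R0.inv().apply(np.array(p)-o["eef_pos"]),4),"t",round(o["clock"],2),"tcp",o["eef_pos"].round(4),"F",o["contact_force"].round(1),"gap",round(o["finger_gap"],4))
E
python3 - <<'E'
from h import *
P=camera_info("wrist"); o=get_obs(); R0=R.from_rotvec(o["tcp_rot"])
print(P["vfov"],R0.inv().apply(P["pose"][:3,3]-o["eef_pos"]).round(4)); print((R0.inv().as_matrix()@P["pose"][:3,:3]).round(2))
T=np.load("top0.npz"); w=pts("top",T["d"])[180:205,155:185]; ii=T["i"][180:205,155:185]
m=(w[...,2]>0.09)&(w[...,2]<0.12); print(m.sum(), np.median(w[m],0), ray("top",169.6,192,0.102))
print(cv2.minAreaRect((w[m][:,:2]*1000).astype(np.float32)))
go([0.56,0.26,0.26],59)
E
```

```text
59.46294937760554 [ 0.066  -0.0004 -0.1698]
[[-0.   -0.97 -0.23]
 [ 1.   -0.   -0.  ]
 [ 0.   -0.23  0.97]]
118 [0.56484212 0.26369258 0.10242031] [0.56619301 0.26112765 0.102     ]
((565.2578735351562, 265.0680236816406), (48.6558952331543, 25.11087417602539), 67.21395111083984)
row [-0.000e+00 -1.000e-01 -1.256e+02] [ 0.6172 -0.6408 -0.0452] t 0.1 tcp [ 0.2484 -0.5733  0.2141] F [-0.1 -0.2  0.2] gap 0.0954
```

Request:
{"name": "servo_tool", "arguments": {"commands": "0 0 -131 0.617 -0.641 -0.045 1; 0 0 -131 0.617 -0.641 -0.045 1; 0 0 -131 0.617 -0.641 -0.045 1; 0 0 -131 0.617 -0.641 -0.045 1; 0 0 -131 0.617 -0.641 -0.045 1; 0 0 -131 0.617 -0.641 -0.045 1; 0 0 -131 0.617 -0.641 -0.045 1; 0 0 -131 0.617 -0.641 -0.045 1; 0 0 -131 0.617 -0.641 -0.045 1; 0 0 -131 0.617 -0.641 -0.045 1"}}

```text
clock: 1.1
eef_pos: [0.4233, -0.1037, 0.2401]
tcp_rot: [-1.808, -2.569, -0.001]
contact_force: [0.9, -0.8, -0.4]
finger_gap: 0.0953
```

```bash
python3 -c "
from h import *
go([0.56,0.26,0.26],65)"
```

```text
row [  0.   -0.  -45.3] [ 0.2963  0.2513 -0.0196] t 1.1 tcp [ 0.4233 -0.1037  0.2401] F [ 0.9 -0.8 -0.4] gap 0.0953
```

Request:
{"name": "servo_tool", "arguments": {"commands": "0 0 -45 0.296 0.251 -0.02 0.75; 0 0 -45 0.296 0.251 -0.02 0.75; 0 0 -45 0.296 0.251 -0.02 0.75; 0 0 -45 0.296 0.251 -0.02 0.75; 0 0 -45 0.296 0.251 -0.02 0.75; 0 0 -45 0.296 0.251 -0.02 0.75; 0 0 -45 0.296 0.251 -0.02 0.75; 0 0 -45 0.296 0.251 -0.02 0.75; 0 0 -45 0.296 0.251 -0.02 0.75; 0 0 -45 0.296 0.251 -0.02 0.75"}}

```text
clock: 2.1
eef_pos: [0.5594, 0.26, 0.2596]
tcp_rot: [-0.685, -3.065, 0.0]
contact_force: [-0.3, -0.7, 0.8]
finger_gap: 0.0713
```

```bash
python3 - <<'E'
from h import *
i,d=get_image("wrist"); np.savez("w1.npz",i=i,d=d,P=camera_info("wrist")["pose"]); w=pts("wrist",d)
m=(w[...,2]>0.092)&(w[...,2]<0.115)
k,l,st,ce=cv2.connectedComponentsWithStats(m.astype(np.uint8))
for j in range(1,k):
    if st[j,4]>300:
        q=(w[l==j][:,:2]*1000).astype(np.float32); print(st[j],ce[j],cv2.minAreaRect(q),q.mean(0),np.median(w[l==j][:,2]))
go([0.565,0.263,0.15],66)
cv2.imwrite("pics/w1.png",i)
E
```

```text
[391  90  33  35 848] [407.45283019 106.63915094] ((556.0167236328125, 421.4979248046875), (31.10891342163086, 31.124679565429688), 76.83668518066406) [555.0029  420.13104] 0.09652539476866201
[ 245  170   49   28 1256] [268.73009554 183.36544586] ((566.0220336914062, 268.2987060546875), (48.5079345703125, 26.119491577148438), 66.98927307128906) [565.3738 268.5701] 0.10112515598435354
row [-0.  -0.1 -1.3] [-0.0035  0.0059  0.1099] t 2.15 tcp [0.5594 0.2591 0.2599] F [ 0.  -0.4  0.1] gap 0.0714
```

View pics/w1.png

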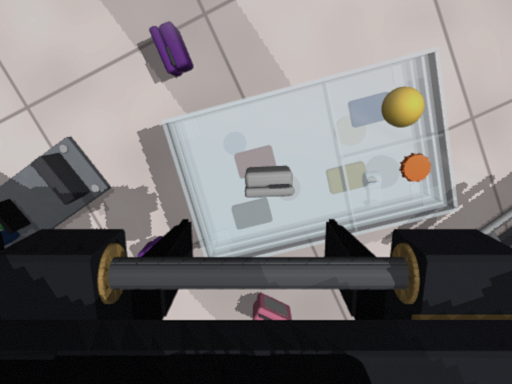

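The wrist view shows the tin at (269,183), clear of other objects. The whistle is far off at (375,178). I'll descend and grip.

```bash
python3 -c "
from h import *
go([0.566,0.267,0.068],67)"
```

```text
row [-0.  -0.1 -2.3] [-0.0028  0.01    0.1918] t 2.15 tcp [0.5594 0.2591 0.2599] F [ 0.  -0.4  0.1] gap 0.0714
```

Request:
{"name": "servo_tool", "arguments": {"commands": "0 0 -2.3 -0.003 0.01 0.05 0.75; 0 0 -2.3 -0.003 0.01 0.09 0.75; 0 0 -2.3 -0.003 0.01 0.13 0.75; 0 0 -2.3 -0.003 0.01 0.165 0.75; 0 0 -2.3 -0.003 0.01 0.18 0.75; 0 0 -2.3 -0.003 0.01 0.191 0.75; 0 0 -2.3 -0.003 0.01 0.191 0.75; 0 0 -2.3 -0.003 0.01 0.191 0.5; 0 0 -2.3 -0.003 0.01 0.191 0.4; 0 0 -2.3 -0.003 0.01 0.191 0.4", "grip_force": 15}}

```text
clock: 3.15
eef_pos: [0.5666, 0.2671, 0.07]
tcp_rot: [0.625, 3.078, 0.001]
contact_force: [0.3, -0.0, 0.1]
finger_gap: 0.0529
```

Request:
{"name": "servo_tool", "arguments": {"commands": "0 0 0 0 0 0 0.4; 0 0 0 0 0 0 0.4; 0 0 0 0 0 -0.03 0.4; 0 0 0 0 0 -0.08 0.4; 0 0 0 0 0 -0.13 0.4; 0 0 0 0 0 -0.13 0.4"}}

```text
clock: 3.75
eef_pos: [0.5687, 0.2679, 0.2069]
tcp_rot: [0.623, 3.069, 0.01]
contact_force: [-0.4, -0.2, -1.2]
finger_gap: 0.0499
```

```bash
python3 -c "
from h import *
go([0.488,-0.102,0.27],7.9)"
```

```text
row [ 0.7  0.2 59.1] [-0.0705 -0.3715 -0.0655] t 3.75 tcp [0.5687 0.2679 0.2069] F [-0.4 -0.2 -1.2] gap 0.0499
```

Request:
{"name": "servo_tool", "arguments": {"commands": "0.7 0.2 59 -0.07 -0.372 -0.065 0.4; 0.7 0.2 59 -0.07 -0.372 -0.065 0.4; 0.7 0.2 59 -0.07 -0.372 -0.065 0.4; 0.7 0.2 59 -0.07 -0.372 -0.065 0.4; 0.7 0.2 59 -0.07 -0.372 -0.065 0.4; 0.7 0.2 59 -0.07 -0.372 -0.065 0.4; 0.7 0.2 59 -0.07 -0.372 -0.065 0.4; 0.7 0.2 59 -0.07 -0.372 -0.065 0.4; 0.7 0.2 59 -0.07 -0.372 -0.065 0.4; 0.7 0.2 59 -0.07 -0.372 -0.065 0.4"}}

```text
clock: 4.75
eef_pos: [0.4871, -0.1025, 0.2691]
tcp_rot: [-2.062, -2.37, 0.001]
contact_force: [-0.1, 0.3, -0.9]
finger_gap: 0.0501
```

Request:
{"name": "servo_tool", "arguments": {"commands": "0 0 0 0 0 0 0.4; 0 0 0 0 0 0 0.4"}}

```text
clock: 4.95
eef_pos: [0.4871, -0.1014, 0.2686]
tcp_rot: [-2.059, -2.371, 0.001]
contact_force: [0.8, 0.6, -1.1]
finger_gap: 0.0498
```

```bash
python3 - <<'E'
from h import *
go([0.488,-0.102,0.27],7.9)
P=camera_info("wrist")["pose"]; i,d=get_image("wrist"); np.savez("w2.npz",i=i,d=d,P=P)
cv2.imwrite("pics/w2.png",cv2.resize(i,(768,576),interpolation=cv2.INTER_CUBIC))
E
```

```text
row [-0.1 -0.   0.1] [-0.0007  0.0008 -0.0014] t 4.95 tcp [ 0.4871 -0.1014  0.2686] F [ 0.8  0.6 -1.1] gap 0.0498
```

View pics/w2.png

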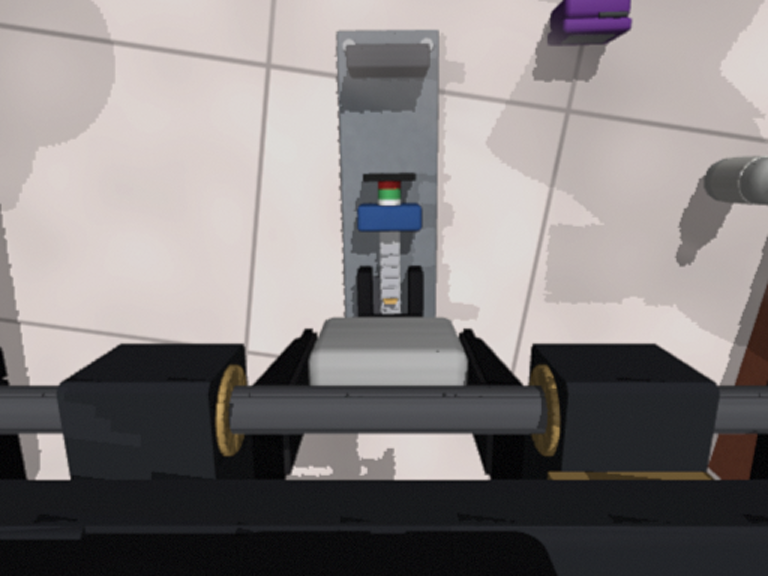

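The view shows the stop's top at about (388,55), the plate's far corners at (337,31) and (440,31), and the black pad at (388,177). The blue jaw is at (389,217) with white, green and red all showing, and the held tin is at (388,350). Next I'll fit the clamp frame.

```bash
cat >> h.py <<'E'
def clampfit(i,w):
    g=cv2.cvtColor(i,cv2.COLOR_BGR2GRAY); z=w[...,2]; hs=cv2.cvtColor(i,cv2.COLOR_BGR2HSV)
    return g,z,hs
E
python3 - <<'E'
from h import *
S=np.load("w2.npz"); i,d=S["i"],S["d"]; w=pts("wrist",d); g=cv2.cvtColor(i,cv2.COLOR_BGR2GRAY).astype(int); z=w[...,2]
print("P moved",np.abs(S["P"]-camera_info("wrist")["pose"]).max())
L=[];Rr=[]
for v in range(76,196,4):
    r=g[v]; 
    # strongest gradients near expected edges
    gl=cv2.GaussianBlur(r.astype(np.float32)[None],(5,1),0)[0]; dx=np.diff(gl)
    a=np.argmin(dx[215:240])+215.5; b=np.argmax(dx[282:300])+282.5
    L.append(ray("wrist",a,v,0.012)[:2]);Rr.append(ray("wrist",b,v,0.012)[:2])
    if v%20==0: print(v,a,b)
L=np.array(L);Rr=np.array(Rr)
out=[]
for q in(L,Rr):
    vx,vy,x,y=cv2.fitLine(q.astype(np.float32),cv2.DIST_HUBER,0,.01,.01).ravel(); s=np.sign(vy); print("line yaw",np.degrees(np.arctan2(vy*s,vx*s)),"pt",x,y); out.append((x,y,vx*s,vy*s))
print("ledge z",np.median(z[100:150,120:160]), "bed z",np.median(z[85:110,240:280]))
st=(z>0.042)&(z<0.062); st[70:]=0; st[:,:215]=0;st[:,310:]=0
q=(w[st][:,:2]*1000).astype(np.float32); print("stop top",len(q),cv2.minAreaRect(q),np.median(w[st],0))
hs=cv2.cvtColor(i,cv2.COLOR_BGR2HSV)
b=(hs[...,0]>100)&(hs[...,0]<125)&(hs[...,1]>130)&(z>0.042)&(z<0.06); b[170:]=0
q=(w[b][:,:2]*1000).astype(np.float32); print("jaw",len(q),cv2.minAreaRect(q),np.median(w[b],0))
p=(g<45)&(z>0.035)&(z<0.065); p[:105]=0;p[128:]=0; p[:,:220]=0;p[:,300:]=0
q=(w[p][:,:2]*1000).astype(np.float32); print("pad",len(q),cv2.minAreaRect(q),np.median(w[p],0))
t=(z>0.2)&(hs[...,1]<40)&(g>110); t[200+55:]=0; t[:205]=0;t[:,:200]=0;t[:,320:]=0
o=get_obs(); q=R.from_rotvec(o["tcp_rot"]).inv().apply(w[t]-o["eef_pos"])*1000; print("tin in tool",np.percentile(q,[1,50,99],axis=0).round(1))
top=q[q[:,2]<-20]; print(len(top), cv2.minAreaRect(top[:,:2].astype(np.float32)) if len(top) else "")
E
```

```text
P moved 0.0001585048619881825
80 225.5 291.5
100 225.5 291.5
120 226.5 291.5
140 226.5 291.5
160 227.5 291.5
180 228.5 290.5
line yaw 98.79686 pt 0.4423042 -0.066289544
line yaw 98.65077 pt 0.524121 -0.06824701
ledge z 8.304302425710119e-07 bed z 0.011921972341621317
stop top 974 ((466.8799133300781, 43.09990310668945), (59.02373504638672, 16.48997688293457), 8.639419555664062) [0.46739304 0.04210237 0.05168433]
jaw 686 ((484.0677795410156, -70.01754760742188), (47.4327507019043, 18.44168472290039), 8.066533088684082) [ 0.48375648 -0.06991283  0.04968195]
pad 183 ((479.65631103515625, -42.85472869873047), (38.23448944091797, 10.222684860229492), 8.02198600769043) [ 0.48037721 -0.04043191  0.05075806]
tin in tool [[  5.6 -21.9 -32.1]
 [ 13.5   1.7 -29.4]
 [ 15.2  22.8   3.3]]
2825 ((35.49238967895508, 0.13739585876464844), (46.46100616455078, 60.93611526489258), 89.4521713256836)
```

```bash
python3 -c "
from h import *
go([0.4706,0.0183,0.08],8.6)"
```

```text
row [-0.1 -0.  -0.6] [0.1208 0.0006 0.1888] t 5.0 tcp [ 0.4872 -0.1015  0.2687] F [ 0.7 -1.  -0.1] gap 0.05
```

Request:
{"name": "servo_tool", "arguments": {"commands": "0 0 -0.6 0.05 0 0 0.4; 0 0 -0.6 0.1 0 0.02 0.4; 0 0 -0.6 0.121 0 0.05 0.4; 0 0 -0.6 0.121 0 0.1 0.4; 0 0 -0.6 0.121 0 0.145 0.4; 0 0 -0.6 0.121 0 0.175 0.4; 0 0 -0.6 0.121 0 0.188 0.4; 0 0 -0.6 0.121 0 0.188 0.4"}}

```text
clock: 5.8
eef_pos: [0.4691, 0.0192, 0.0791]
tcp_rot: [-2.043, -2.381, 0.004]
contact_force: [-1.0, -0.3, 0.1]
finger_gap: 0.0498
```

```bash
python3 - <<'E'
from h import *
go([0.4706,0.0183,0.022],8.6)
i,d=get_image("wrist"); w=pts("wrist",d); z=w[...,2]
o=get_obs(); q=R.from_rotvec(o["tcp_rot"]).inv().apply((w-o["eef_pos"]).reshape(-1,3)).reshape(w.shape)*1000
t=(abs(q[...,1])<20)&(q[...,2]>-40)&(q[...,2]<30)&(q[...,0]<22)&(q[...,0]>-15)
p=q[t]; top=p[p[:,2]<p[:,2].min()+3]; 
for lo in range(-34,16,6):
    s=p[(p[:,2]>=lo)&(p[:,2]<lo+6)]
    if len(s): print(lo,len(s),np.percentile(s[:,0],[5,50,95]).round(1))
st=(z>0.042)&(z<0.06)&(q[...,0]>20)&(abs(q[...,1])<45)&(q[...,0]<60)
print("stop in tool",cv2.minAreaRect(q[st][:,:2].astype(np.float32)))
cv2.imwrite("pics/w3.png",i)
E
```

```text
row [-0.3 -0.1  0.1] [-0.0012  0.0016  0.0571] t 5.8 tcp [0.4691 0.0192 0.0791] F [-1.  -0.3  0.1] gap 0.0498
-34 2089 [ 5.1 10.  14.3]
-28 471 [14.  14.8 15.2]
-22 353 [14.5 14.8 15.2]
-16 303 [14.5 14.9 15.2]
-10 278 [14.5 14.8 15.2]
-4 258 [14.5 14.9 15.2]
2 110 [14.5 14.8 15.1]
stop in tool ((26.27752685546875, 1.573740005493164), (12.548707962036133, 59.861419677734375), 0.025691282004117966)
```

View pics/w3.png

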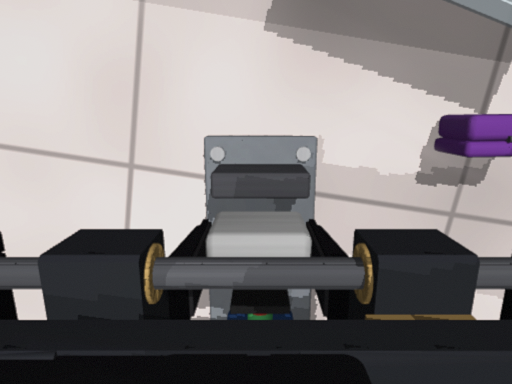

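Tin's front face is about 1.5 mm short of the stop and 1.6 mm off centre, so I'll back off 2.5 mm, shift sideways 1.6 mm and go down.

Request:
{"name": "servo_tool", "arguments": {"commands": "-0.3 0 0 -0.0025 0.0016 0.01 0.4; -0.3 0 0 -0.0025 0.0016 0.03 0.4; -0.3 0 0 -0.0025 0.0016 0.045 0.4; -0.3 0 0 -0.0025 0.0016 0.052 0.4; -0.3 0 0 -0.0025 0.0016 0.055 0.4; -0.3 0 0 -0.0025 0.0016 0.0555 0.4; -0.3 0 0 -0.0025 0.0016 0.0555 0.4; -0.3 0 0 -0.0025 0.0016 0.0555 0.4"}}

```text
clock: 6.65
eef_pos: [0.4718, 0.0168, 0.0253]
tcp_rot: [2.045, 2.383, 0.005]
contact_force: [0.1, -0.4, -1.0]
finger_gap: 0.0499
```

```bash
python3 -c "
from h import *
go([0.4706,0.0183,0.022],8.6)"
```

```text
row [ 0.2 -0.   0.1] [ 0.0017 -0.001   0.0033] t 6.65 tcp [0.4718 0.0168 0.0253] F [ 0.1 -0.4 -1. ] gap 0.0499
```

Request:
{"name": "servo_tool", "arguments": {"commands": "0 0 0 0 0 0.001 0.4; 0 0 0 0 0 0.002 0.4; 0 0 0 0 0 0.003 0.4; 0 0 0 0 0 0.003 0.4"}}

```text
clock: 7.05
eef_pos: [0.4718, 0.0168, 0.0222]
tcp_rot: [2.045, 2.383, 0.004]
contact_force: [0.2, 0.2, -0.4]
finger_gap: 0.0499
```

```bash
python3 - <<'E'
from h import *
go([0.4706,0.0183,0.022],8.6)
i,d=get_image("wrist"); w=pts("wrist",d); z=w[...,2]
o=get_obs(); q=R.from_rotvec(o["tcp_rot"]).inv().apply((w-o["eef_pos"]).reshape(-1,3)).reshape(w.shape)*1000
go([0.4706,0.0183,0.022],8.6)
print(get_obs()["eef_pos"])
st=(z>0.045)&(z<0.0535)&(q[...,0]>12)&(abs(q[...,1])<45)&(q[...,0]<60)
print("stop in tool",cv2.minAreaRect(q[st][:,:2].astype(np.float32)),np.percentile(q[st],[1,50,99],axis=0).round(1))
t=(abs(q[...,1])<20)&(z>0.02)&(z<0.0435)&(q[...,0]<22)&(q[...,0]>11)
print("front",t.sum(),np.percentile(q[t][:,0],[5,50,95]) if t.any() else "")
t=(abs(q[...,1])<35)&(z>0.05)&(z<0.065)&(q[...,0]<18)&(q[...,0]>0)
print("tintop",np.percentile(q[t],[2,50,98],axis=0),np.median(z[t]))
E
```

```text
row [ 0.2 -0.   0.1] [ 0.0017 -0.001   0.0002] t 7.05 tcp [0.4718 0.0168 0.0222] F [ 0.2  0.2 -0.4] gap 0.0499
row [ 0.2 -0.   0.1] [ 0.0017 -0.001   0.0002] t 7.1 tcp [0.4718 0.0168 0.0222] F [-0.3  0.1 -0.5] gap 0.0499
[0.47181685 0.01677861 0.02224194]
stop in tool ((23.727811813354492, 0.4005012512207031), (23.484683990478516, 66.37857055664062), 0.0379226915538311) [[ 12.1 -30.1 -30.9]
 [ 26.1  -0.6 -29.3]
 [ 35.2  29.  -23.2]]
front 409 [14.48866173 14.82275098 15.17965479]
tintop [[  4.71359096 -31.31096059 -41.80671186]
 [ 10.78455893   0.71156928 -30.72636575]
 [ 14.5867009   32.2049525  -28.05181071]] 0.0529734524571476
```

Request:
{"name": "servo_tool", "arguments": {"commands": "0 0 0 0 -0.0005 0.0006 0.4; 0 0 0 0 -0.0005 0.0012 0.4; 0 0 0 0 -0.0005 0.0012 0.4"}}

```text
clock: 7.4
eef_pos: [0.4718, 0.0167, 0.0219]
tcp_rot: [2.045, 2.382, 0.006]
contact_force: [-0.6, 0.9, 14.4]
finger_gap: 0.05
```

Request:
{"name": "servo_tool", "arguments": {"commands": "0 0 0 0 0 -0.0004 0.4; 0 0 0 0 0 -0.0004 0.55; 0 0 0 0 0 -0.0004 0.65; 0 0 0 0 0 -0.0004 0.65; 0 0 0 0 0 -0.01 0.65; 0 0 0 0 0 -0.04 0.65; 0 0 0 0 0 -0.08 0.65; 0 0 0 0 0 -0.13 0.65; 0 0 0 0 0 -0.16 0.65"}}

```text
clock: 8.3
eef_pos: [0.4714, 0.0166, 0.1857]
tcp_rot: [2.043, 2.38, 0.009]
contact_force: [0.8, -0.4, -0.5]
finger_gap: 0.0614
```

```bash
python3 - <<'E'
from h import *
# hover over handle, clamp frame
O=np.array([0.4808,-0.0489]); D=np.array([-0.1495,0.9888])
p=O-0.115*D; print(p)
go([p[0],p[1],0.22],98.6-180)
go([p[0],p[1],0.22],8.6)
print(get_obs()["joint_pos"].round(2))
E
```

```text
[ 0.4979925 -0.162612 ]
row [ 0.4 -0.3 90.1] [-0.1811 -0.0006 -0.0343] t 8.3 tcp [0.4714 0.0166 0.1857] F [ 0.8 -0.4 -0.5] gap 0.0614
row [0.4 0.  0.1] [-0.1811 -0.0006 -0.0343] t 8.3 tcp [0.4714 0.0166 0.1857] F [ 0.8 -0.4 -0.5] gap 0.0614
[-0.11  0.31  1.96  0.    0.86 -0.26]
```

Request:
{"name": "servo_tool", "arguments": {"commands": "0.4 0 10 -0.03 0 -0.034 1; 0.4 0 30 -0.1 0 -0.034 1; 0.4 -0.2 50 -0.181 -0.001 -0.034 1; 0.4 -0.3 90 -0.181 -0.001 -0.034 1; 0.4 -0.3 90 -0.181 -0.001 -0.034 1; 0.4 -0.3 90 -0.181 -0.001 -0.034 1; 0.4 -0.3 90 -0.181 -0.001 -0.034 1; 0.4 -0.3 90 -0.181 -0.001 -0.034 1; 0.4 -0.3 90 -0.181 -0.001 -0.034 1; 0.4 -0.3 90 -0.181 -0.001 -0.034 1"}}

```text
clock: 9.3
eef_pos: [0.4972, -0.1624, 0.2203]
tcp_rot: [-3.123, -0.34, 0.0]
contact_force: [0.0, -0.2, -0.3]
finger_gap: 0.0952
```

Request:
{"name": "servo_tool", "arguments": {"commands": "0 0 10 0 0 0 1; 0 0 10 0 0 0 1; 0 0 10 0 0 0 1"}}

```text
clock: 9.6
eef_pos: [0.497, -0.1623, 0.2209]
tcp_rot: [-3.14, -0.066, -0.0]
contact_force: [-0.1, 0.4, -0.0]
finger_gap: 0.0948
```

```bash
python3 - <<'E'
from h import *
p=np.array([0.4980,-0.1626])
go([p[0],p[1],0.13],-81.4)
i,d=get_image("wrist"); w=pts("wrist",d); np.savez("w4.npz",i=i,d=d); cv2.imwrite("pics/w4.png",i)
O=np.array([0.4808,-0.0489]); D=np.array([-0.1495,0.9888]); c=np.stack([(w[...,:2]-O)@D,(w[...,:2]-O)@np.array([-D[1],D[0]]),w[...,2]],-1)*1000
hs=cv2.cvtColor(i,cv2.COLOR_BGR2HSV); z=c[...,2]
og=(hs[...,0]<18)&(hs[...,0]>5)&(hs[...,1]>150)&(z>85)&(z<115)
if og.sum(): print("paddle",og.sum(),np.percentile(c[og],[2,50,98],axis=0).round(1))
hb=(z>98)&(z<112)&(c[...,0]>-125)&(c[...,0]<-90)&(abs(c[...,1])<25)&~og
if hb.sum(): print("handle",hb.sum(),np.percentile(c[hb],[2,50,98],axis=0).round(1))
E
```

```text
row [-0.  -0.  -6.2] [0.001  0.0004 0.0909] t 9.6 tcp [ 0.497  -0.1623  0.2209] F [-0.1  0.4 -0. ] gap 0.0948
paddle 451 [[-148.6  -14.8   87.7]
 [-142.8   -2.4  103.9]
 [-137.8   12.   106.1]]
handle 510 [[-113.5  -14.3  100.1]
 [-107.    -0.9  104.1]
 [-100.3   13.5  105.8]]
```

View pics/w4.png

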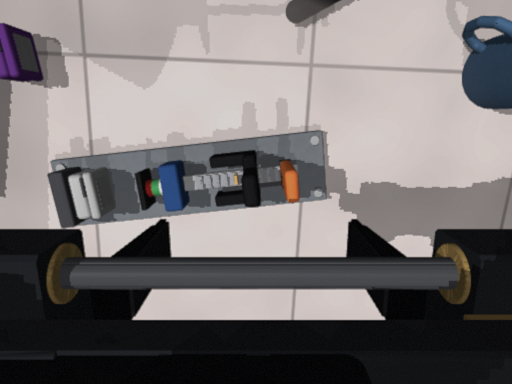

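The wrist view shows the tin upright just short of the stop at (85,195). The jaw is at (172,187), the handle at (250,180) and the paddle at (289,180). Paddle and handle sit where the model predicts, so I'll descend around them with the gripper fully open.

Request:
{"name": "servo_tool", "arguments": {"commands": "0 0 -6.2 0.002 0 0.03 1; 0 0 -6.2 0.002 0 0.07 1; 0 0 -6.2 0.002 0 0.11 1; 0 0 -6.2 0.002 0 0.13 1; 0 0 -6.2 0.002 0 0.141 1; 0 0 -6.2 0.002 0 0.141 1; 0 0 -6.2 0.002 0 0.141 1", "grip_force": 25}}

```text
clock: 10.35
eef_pos: [0.4995, -0.1624, 0.0807]
tcp_rot: [3.133, 0.238, 0.002]
contact_force: [0.0, -0.5, 0.2]
finger_gap: 0.0949
```

```bash
python3 - <<'E'
from h import *
go([0.498,-0.1626,0.08],-81.4)
E
```

```text
row [ 0.  -0.1  0.1] [-0.0016 -0.      0.0007] t 10.35 tcp [ 0.4995 -0.1624  0.0807] F [ 0.  -0.5  0.2] gap 0.0949
```

Request:
{"name": "servo_tool", "arguments": {"commands": "0 0 0 0 0 0 0.3; 0 0 0 0 0 0 0.3; 0 0 0 0 0 0 0.3; 0 0 0 0 0 0 0.3; 0 0 0 0 0 0 0.3; 0 0 0 0 0 0 0.3; 0 0 0 0 0 0 0.3; 0 0 0 0 0 0 0.3; 0 0 0 0 0 0 0.3"}}

```text
clock: 11.25
eef_pos: [0.4998, -0.163, 0.0811]
tcp_rot: [3.132, 0.237, 0.003]
contact_force: [0.8, 4.0, 3.9]
finger_gap: 0.031
```

```bash
cat >> h.py <<'E'
def look(tag):
    i,d=get_image("wrist"); w=pts("wrist",d); np.savez(tag+".npz",i=i,d=d); cv2.imwrite(f"pics/{tag}.png",i)
    O=np.array([0.4808,-0.0489]); D=np.array([-0.1495,0.9888]); c=np.stack([(w[...,:2]-O)@D,(w[...,:2]-O)@np.array([-D[1],D[0]]),w[...,2]],-1)*1000
    hs=cv2.cvtColor(i,cv2.COLOR_BGR2HSV); z=c[...,2]; H,S,V=hs[...,0],hs[...,1],hs[...,2]
    box=(c[...,0]>-190)&(c[...,0]<120)&(abs(c[...,1])<35)
    def pr(n,m):
        m=m&box
        if m.sum()>15: print(n,m.sum(),np.percentile(c[m],[3,50,97],axis=0).round(1).tolist())
    pr("paddle",(H<18)&(H>5)&(S>150)&(z>85)&(z<115)&(c[...,0]<-115))
    pr("jawtop",(H>100)&(H<125)&(S>120)&(z>46)&(z<54))
    pr("green",(H>45)&(H<85)&(S>90)&(z>30)&(z<50)); pr("red",((H<5)|(H>174))&(S>130)&(z>30)&(z<50))
    pr("stop",(z>45)&(z<51)&(c[...,0]>78)&(V<110)); pr("tintop",(z>50)&(z<58)&(c[...,0]>30)&(V>100)&(S<60))
    pr("pad",(V<50)&(z>46)&(z<56)&(c[...,0]>-20))
E
python3 - <<'E'
from h import *
o=get_obs(); print(o["finger_gap"],o["contact_force"],o["eef_pos"])
look("w5")
E
```

```text
0.03097536355580066 [0.77480834 4.00259178 3.91439968] [ 0.4998265  -0.16296119  0.08108368]
paddle 889 [[-129.5, -15.1, 87.3], [-123.7, -11.2, 103.3], [-118.4, -3.0, 105.4]]
jawtop 1860 [[-20.8, -24.0, 47.0], [-11.6, -7.3, 49.7], [-2.7, 13.8, 50.9]]
green 286 [[3.9, -8.6, 36.3], [7.5, -2.1, 41.7], [10.9, 7.0, 43.6]]
red 257 [[12.0, -8.8, 33.8], [15.1, -2.4, 41.5], [17.4, 7.6, 43.8]]
pad 798 [[16.5, -19.2, 46.4], [18.3, -1.3, 50.5], [22.3, 17.5, 51.9]]
```

Stroke 1 went the full way: paddle outer face -130, gap 31 mm, jaw now about 28 mm. The gauge is visible from this pose. Next strokes.

Request:
{"name": "servo_tool", "arguments": {"commands": "0 0 0 0 0 0 1; 0 0 0 0 0 0 1; 0 0 0 0 0 0 1; 0 0 0 0 0 0 1; 0 0 0 0 0 0 1; 0 0 0 0 0 0 1; 0 0 0 0 0 0 1; 0 0 0 0 0 0 1"}}

```text
clock: 12.1
eef_pos: [0.4996, -0.1621, 0.0809]
tcp_rot: [-3.132, -0.237, -0.002]
contact_force: [0.5, -0.4, -0.7]
finger_gap: 0.0883
```

```bash
python3 - <<'E'
from h import *
o=get_obs(); print(o["finger_gap"],o["contact_force"],o["eef_pos"])
look("w6")
E
```

```text
0.08832511621793696 [ 0.51867932 -0.38350277 -0.69039444] [ 0.49960993 -0.16206912  0.08094209]
paddle 991 [[-148.1, -15.1, 86.3], [-141.9, -10.5, 102.9], [-137.7, -1.1, 105.5]]
jawtop 1922 [[-20.5, -24.0, 46.7], [-13.7, -6.4, 49.6], [-2.7, 19.7, 50.9]]
green 273 [[4.1, -8.7, 34.9], [8.0, -3.0, 41.8], [11.5, 5.0, 43.5]]
red 239 [[12.1, -8.8, 32.9], [15.5, -3.2, 41.9], [17.8, 5.1, 44.0]]
pad 482 [[16.8, -19.6, 46.5], [18.8, -9.2, 50.3], [22.6, 2.1, 51.8]]
```

Request:
{"name": "servo_tool", "arguments": {"commands": "0 0 0 0 0 0 0.3; 0 0 0 0 0 0 0.3; 0 0 0 0 0 0 0.3; 0 0 0 0 0 0 0.3; 0 0 0 0 0 0 0.3; 0 0 0 0 0 0 0.3; 0 0 0 0 0 0 0.3; 0 0 0 0 0 0 0.3; 0 0 0 0 0 0 0.3"}}

```text
clock: 13.05
eef_pos: [0.4998, -0.163, 0.0809]
tcp_rot: [3.132, 0.237, 0.003]
contact_force: [3.1, 3.0, 2.2]
finger_gap: 0.0309
```

```bash
python3 - <<'E'
from h import *
o=get_obs(); print(o["finger_gap"],o["contact_force"],o["eef_pos"])
look("w7")
E
```

```text
0.03093388377304244 [3.11838603 3.00479999 2.15998535] [ 0.49977477 -0.1629627   0.080932  ]
paddle 899 [[-129.5, -15.1, 87.0], [-123.7, -11.2, 103.3], [-118.4, -3.0, 105.5]]
jawtop 2322 [[-2.9, -23.9, 46.8], [5.3, -2.9, 49.7], [15.2, 19.8, 51.0]]
green 279 [[21.8, -8.4, 36.4], [25.5, -2.1, 41.7], [29.0, 6.8, 43.9]]
red 253 [[30.1, -8.8, 34.8], [33.2, -2.2, 41.7], [35.5, 7.9, 43.6]]
pad 922 [[-3.2, -19.4, 46.2], [36.0, -1.4, 50.4], [40.4, 17.9, 51.9]]
```

Request:
{"name": "servo_tool", "arguments": {"commands": "0 0 0 0 0 0 1; 0 0 0 0 0 0 1; 0 0 0 0 0 0 1; 0 0 0 0 0 0 1; 0 0 0 0 0 0 1; 0 0 0 0 0 0 1; 0 0 0 0 0 0 1; 0 0 0 0 0 0 1; 0 0 0 0 0 0 1"}}

```text
clock: 14.0
eef_pos: [0.4997, -0.1622, 0.0809]
tcp_rot: [-3.132, -0.236, -0.002]
contact_force: [-0.7, -0.4, 0.6]
finger_gap: 0.0937
```

Request:
{"name": "servo_tool", "arguments": {"commands": "0 0 0 0 0 0 0.3; 0 0 0 0 0 0 0.3; 0 0 0 0 0 0 0.3; 0 0 0 0 0 0 0.3; 0 0 0 0 0 0 0.3; 0 0 0 0 0 0 0.3; 0 0 0 0 0 0 0.3; 0 0 0 0 0 0 0.3; 0 0 0 0 0 0 0.3"}}

```text
clock: 14.9
eef_pos: [0.4998, -0.1629, 0.0809]
tcp_rot: [3.133, 0.236, 0.003]
contact_force: [2.9, 3.4, 0.2]
finger_gap: 0.0308
```

```bash
python3 - <<'E'
from h import *
o=get_obs(); print(o["finger_gap"],o["contact_force"],o["eef_pos"])
look("w8")
E
```

```text
0.030779030187839854 [2.89710697 3.44153723 0.16664518] [ 0.49975886 -0.16293606  0.08088266]
paddle 903 [[-129.5, -15.1, 86.8], [-123.7, -11.2, 103.3], [-118.3, -3.1, 105.4]]
jawtop 2361 [[15.0, -23.7, 46.7], [23.2, -2.7, 49.7], [33.2, 20.0, 51.0]]
green 271 [[39.8, -8.3, 36.6], [43.7, -1.5, 41.8], [47.3, 7.3, 43.6]]
red 246 [[48.1, -8.7, 34.3], [51.0, -2.3, 41.4], [53.5, 8.0, 43.7]]
pad 68 [[14.1, -21.7, 46.1], [14.9, -3.5, 46.6], [15.4, 19.8, 47.6]]
```

View pics/w8.png

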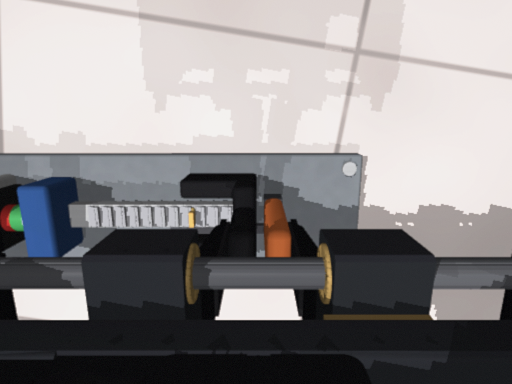

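Jaw at 64 mm, all bands still showing (gauge 0), and the pad is just short of full contact. The last stroke needs only about 7 mm of jaw travel, so I'll release fully and then squeeze gently part-way.

Request:
{"name": "servo_tool", "arguments": {"commands": "0 0 0 0 0 0 1; 0 0 0 0 0 0 1; 0 0 0 0 0 0 1; 0 0 0 0 0 0 1; 0 0 0 0 0 0 1; 0 0 0 0 0 0 1; 0 0 0 0 0 0 1; 0 0 0 0 0 0 1; 0 0 0 0 0 0 1"}}

```text
clock: 15.85
eef_pos: [0.4997, -0.1622, 0.0809]
tcp_rot: [-3.132, -0.236, -0.002]
contact_force: [0.1, -0.6, 0.3]
finger_gap: 0.0936
```

```bash
python3 - <<'E'
from h import *
o=get_obs(); print(o["finger_gap"],o["contact_force"],o["eef_pos"])
look("w9")
E
```

```text
0.09355907869270523 [ 0.07273806 -0.55270321  0.34634617] [ 0.49967231 -0.16220358  0.08085553]
paddle 993 [[-148.1, -15.1, 86.1], [-141.8, -10.4, 102.9], [-137.7, -1.1, 105.4]]
jawtop 1450 [[15.4, -24.2, 46.5], [23.4, -11.7, 49.6], [33.3, 1.7, 51.0]]
green 235 [[39.6, -8.3, 36.6], [43.8, -1.9, 42.0], [47.1, 4.9, 43.6]]
red 225 [[47.8, -8.9, 34.0], [51.0, -3.2, 41.6], [53.7, 4.8, 43.7]]
pad 70 [[14.5, -22.2, 46.1], [15.4, -10.7, 46.6], [16.1, 2.7, 48.0]]
```

Request:
{"name": "servo_tool", "arguments": {"commands": "0 0 0 0 0 0 0.85; 0 0 0 0 0 0 0.75; 0 0 0 0 0 0 0.7; 0 0 0 0 0 0 0.67; 0 0 0 0 0 0 0.64; 0 0 0 0 0 0 0.62; 0 0 0 0 0 0 0.6; 0 0 0 0 0 0 0.58; 0 0 0 0 0 0 0.58; 0 0 0 0 0 0 0.58"}}

```text
clock: 16.9
eef_pos: [0.5, -0.1636, 0.0808]
tcp_rot: [3.132, 0.236, 0.004]
contact_force: [-1.3, -11.2, -2.9]
finger_gap: 0.0552
```

```bash
python3 - <<'E'
from h import *
o=get_obs(); print(o["finger_gap"],o["contact_force"],o["eef_pos"])
look("w10")
E
```

```text
0.0552294683089355 [ -1.32628719 -11.15701162  -2.87427321] [ 0.49998645 -0.16361991  0.0808473 ]
paddle 981 [[-142.8, -15.1, 86.2], [-136.4, -10.6, 102.9], [-131.6, -2.2, 105.4]]
jawtop 2162 [[19.4, -23.8, 46.8], [28.1, -4.7, 49.6], [37.6, 17.4, 50.9]]
green 98 [[43.6, -6.6, 39.3], [45.9, -0.9, 42.2], [47.2, 5.8, 43.6]]
red 196 [[48.0, -8.8, 34.1], [50.5, -2.3, 41.2], [53.5, 7.7, 43.6]]
pad 57 [[18.6, -22.0, 46.0], [19.3, -6.9, 46.5], [19.8, 12.1, 48.1]]
```

The pad no longer moves: red stays at 48.0–53.5. The gauge has sunk about 4.4 mm, with the white just in. I'll squeeze about 2 mm more for margin.

Request:
{"name": "servo_tool", "arguments": {"commands": "0 0 0 0 0 0 0.57; 0 0 0 0 0 0 0.56; 0 0 0 0 0 0 0.55; 0 0 0 0 0 0 0.54; 0 0 0 0 0 0 0.54; 0 0 0 0 0 0 0.54; 0 0 0 0 0 0 0.54"}}

```text
clock: 17.65
eef_pos: [0.5002, -0.165, 0.0808]
tcp_rot: [3.13, 0.236, 0.005]
contact_force: [-1.6, -11.2, -3.7]
finger_gap: 0.0511
```

```bash
python3 - <<'E'
from h import *
o=get_obs(); print(o["finger_gap"],o["contact_force"],o["eef_pos"])
look("w11")
i=cv2.imread("pics/w11.png"); s,_=get_image("side")
a=cv2.resize(i[150:270,:160],(640,480),interpolation=cv2.INTER_CUBIC)[:300]
b=cv2.resize(s[130:235,255:330],None,fx=4,fy=4,interpolation=cv2.INTER_CUBIC)[:300]
cv2.imwrite("pics/w11c.png",np.vstack([a,cv2.copyMakeBorder(b,0,0,0,640-b.shape[1],0)]))
E
```

```text
0.05110193936240209 [ -1.63843443 -11.20529014  -3.74100065] [ 0.50021226 -0.16502162  0.08080894]
paddle 958 [[-142.3, -15.1, 86.4], [-135.9, -10.7, 103.0], [-131.1, -2.1, 105.5]]
jawtop 2296 [[19.9, -23.7, 46.8], [28.2, -3.5, 49.6], [38.1, 18.8, 50.9]]
green 77 [[44.0, -5.7, 40.4], [45.8, -0.5, 42.5], [47.4, 5.4, 43.6]]
red 132 [[48.1, -9.0, 33.7], [49.9, -1.8, 40.9], [53.6, 9.7, 43.1]]
pad 55 [[19.0, -21.2, 46.1], [19.8, -2.0, 46.6], [20.4, 16.5, 47.8]]
```

View pics/w11c.png

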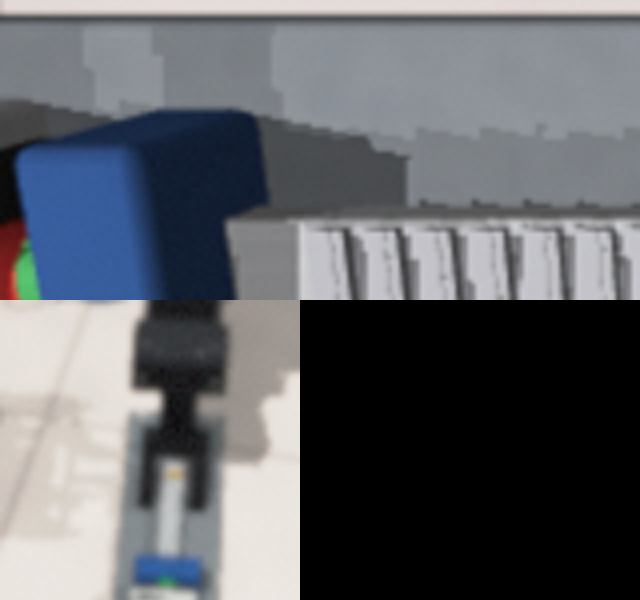

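The jaw gained only 0.5 mm because the arm gave 1.4 mm under the load. I'll shift the tool towards the jaw to make that up.

Request:
{"name": "servo_tool", "arguments": {"commands": "0 0 0 0 -0.001 0 0.54; 0 0 0 0 -0.002 0 0.54; 0 0 0 0 -0.003 0 0.54; 0 0 0 0 -0.003 0 0.54; 0 0 0 0 -0.003 0 0.54; 0 0 0 0 -0.003 0 0.54"}}

```text
clock: 18.35
eef_pos: [0.5, -0.1634, 0.0808]
tcp_rot: [3.128, 0.236, 0.006]
contact_force: [-0.8, -12.0, -2.8]
finger_gap: 0.0515
```

```bash
python3 - <<'E'
from h import *
o=get_obs(); print(o["clock"],o["finger_gap"],o["contact_force"],o["eef_pos"])
look("w12")
E
```

```text
18.35 0.05146036640863014 [ -0.82343153 -12.0290101   -2.77972983] [ 0.49998717 -0.16341143  0.08076497]
paddle 956 [[-140.6, -15.1, 86.5], [-134.3, -10.7, 103.0], [-129.4, -1.9, 105.4]]
jawtop 2304 [[21.6, -23.8, 46.9], [29.8, -3.5, 49.6], [39.7, 18.7, 50.9]]
green 29 [[45.4, -4.1, 40.9], [46.7, -0.6, 42.6], [47.8, 4.1, 43.5]]
red 164 [[48.1, -8.6, 36.2], [50.5, -0.9, 41.4], [53.4, 7.8, 43.5]]
pad 62 [[20.9, -22.0, 46.0], [21.5, -3.8, 46.6], [22.1, 15.4, 47.5]]
```

Gauge is now about 6.4 mm: jaw +6.5 mm since contact, pad still. I'll check that it holds steady and that the tin stands square.

```bash
python3 - <<'E'
from h import *
for k in range(8): s,_=get_image("side")
t,_=get_image("top"); look("w13"); o=get_obs(); print(o["clock"],o["finger_gap"],o["contact_force"],o["eef_pos"])
u,v=map(int,proj("side",[0.47,0.022,0.05])); a=cv2.resize(s[v-30:v+30,u-40:u+40],(480,360),interpolation=cv2.INTER_CUBIC)
u,v=map(int,proj("top",[0.47,0.022,0.05])); b=cv2.resize(t[v-20:v+20,u-27:u+27],(480,240),interpolation=cv2.INTER_CUBIC)
cv2.imwrite("pics/fin.png",np.vstack([a,b]))
E
```

```text
paddle 960 [[-140.6, -15.1, 86.2], [-134.2, -10.7, 103.0], [-129.5, -2.2, 105.4]]
jawtop 2304 [[21.5, -23.7, 46.8], [29.8, -3.5, 49.6], [39.7, 18.7, 51.0]]
green 29 [[45.5, -3.9, 41.3], [46.5, -0.6, 42.6], [47.7, 4.0, 43.4]]
red 163 [[47.9, -8.5, 35.9], [50.6, -1.2, 41.5], [53.5, 8.0, 43.5]]
pad 62 [[20.7, -22.0, 46.0], [21.4, -4.8, 46.7], [22.1, 15.5, 47.8]]
18.9 0.0511310761213186 [ -0.82193911 -10.59058218  -2.41263864] [ 0.49998754 -0.16339556  0.08076206]
```

View pics/fin.png

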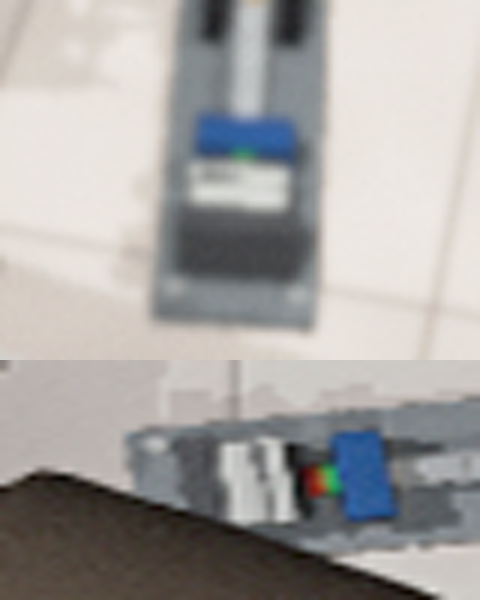

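The final views show the tin flush and square against the stop. Red and green are visible between pad and jaw, no white, and nothing moved over 0.5 s. I'm handing in.

```bash
python3 -c "
from workcell import *
print(sign_off())"
```

```text
the job is handed in; nothing more can be done
None
```

I took the tin from the top tray, stood it on the clamp bed and let go of it. Then I gave three full trigger strokes, releasing fully after each, and one partial stroke that I was still holding squeezed when I handed in at about 19 s.

**Last checks:**
- **Tin:** it stands flush and square between pad and stop, and was within about 0.6 mm of centred when I set it down.
- **Gauge:** it is sunk about 6.4 mm. I worked this out from the jaw's advance (6.5 mm) while the pad stayed still. No white shows, and green and red are still visible.
- **Holding:** paddle, jaw and gauge stayed put over 0.5 s, with about 11 N on the tool and the trigger about 8–9 mm in. Only the paddle-side finger touches; the handle-side finger is not on the handle.

**Disagreements along the way:**
- The stop contact came about 1 mm earlier than my fit predicted.
- The arm gave about 1.4 mm under load, so the first tightening added only 0.5 mm. I corrected that with a 3 mm shift of the tool.
- From the wrist camera the jaw hides about 5 mm of the stem. The white band being gone therefore rests on the measured travel plus the coarser side and top views.

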